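# Mesh the four-toothed rotor into the tube spinner's drive

## Robot

A 6-joint arm with a two-finger parallel gripper is mounted at the origin on the work surface. World frame = base frame: x ahead of the robot, y to its left, z up, the work surface at z = 0. Lengths are in m, angles in degrees, forces in N, time in s.
With the tool pointing down it reaches from about 0.3 to 0.75 m from the base axis. Payload 8.5 kg.
Tool frame: the origin (TCP) lies at the very end of the fingers, on their centre line; the grasp point (between the pads) lies arm.grasp_offset behind it (arm.grasp_offset is the distance from the TCP to the grasp point, in m); z points along the fingers, y is the direction in which the jaws open and shut (so a half turn about z gives the same grasp; the last joint's range is limited). The gripper opens to 85 mm and grips with 20 to 120 N. Pads are 22 mm wide; open, the fingers measure 114 mm over their backs; the gripper's body (76 mm by 85 mm) begins 54 mm behind the grasp point. The pads swing forward as they close: fully open they stand 13 mm farther back than shut.
Start: joints at [57.794, 21.807, 74.336, -0, 83.858, -12.336], TCP at [0.187, 0.517, 0.206] pointing down, gripper open.
Joint ranges: [-178.18, 178.18], [-50.72, 133.34], [12.68, 142.11], [-81.47, 261.47], [9.98, 163.14], [-165.26, 165.26]. Speed limits (degrees/s): [136.94, 136.94, 180, 180, 180, 180].

## Interface

Orientations are given as a 3x3 rotation matrix whose columns are the frame's x, y, z axes.
In Python, from cell import arm gives the robot as it stands. The module is installed in compiled form; this text tells all that it offers.
- The arm moves only by the shell command python3 -m pendant 'ROWS' [FORCE]. ROWS is JSON, a list of rows, each an object of numbers: "dx", "dy", "dz": the shift along the tool's x, y, z in m; "wx", "wy", "wz": the turn, a rotation vector about the tool's x, y, z in degrees; "gripper": the finger opening in m, from 0 to 0.0854. A call has 1 to 8 rows; each row is the pose to reach, as a shift and turn from the pose measured when the call began, along the tool's axes at that moment; what a row does not reach only later rows make up. A row lasts 1/8 s, in which the tool goes at most 62.5 mm and 10.7 degrees, less where a joint would pass 70% of its speed; a pose out of reach is approached as far as the arm can. A call with a gripper value outside its range is refused whole. The fingers move at their own pace and stop on an object; FORCE is the grip in N (left out, the last holds). Time passes only in rows, so rows that repeat a pose let the fingers close. It gives the time, the measured TCP pose, the force and the opening at its end, in the units of the state.
- arm.state(): the state, without advancing time (a new reading comes with each control period).
- arm.snapshot(name): name is "scene" or "top" or "wrist"; returns a dict with "pixels" (420x560x3 uint8, red, green, blue), "depth" (420x560 float32, m along the optical axis (not along the pixel's ray), 0 where there is no reading), "vfov" (degrees; the focal length in pixels is half the picture's height over the tangent of half this angle, whatever the lens; pixels are square), "cx", "cy" (the principal point, pixels), "eye" and "orientation" of the camera in the world. Camera axes: x right, y up, looking along -z (the intrinsics and any distortion apply to the point x, -y, -z); pixel columns grow to the right and rows downward; lengths in m; the calibration is good to about 2 mm. A picture is of the moment at which its call begins.
- arm.sign_off(): hands the job in, once; it reports no verdict.
Trained networks look in the newest picture that a camera, given by its name, has taken for a name from the list of things; names that differ only in an ending like _2 or _b are one class to them, and where a whole thing is asked for, a point or a joint stands for the part that bears it (a point fixed in the world has none). Each returns a list of dicts, best first, with "conf" (0 to 1); they miss things now and then, are a little off and sometimes report something else, mostly with a low value. They report only what shows in the picture. A call takes as long as a camera call. They do not tell look-alikes from the thing itself.
- arm.outline_of(camera, thing): "region" (420x560 bool, what is visible of it) and "box" ([left, top, width, height] in pixels, round what is visible of it).
The state is a dict: "clock": time; "joint_positions": joint angles; "joint_vel": joint speeds; "effort": joint torques, N m; "eef_pos": TCP position; "ee_rot": TCP orientation; "contact_force": force on the tool from outside, world axes, zero at the start; "wrist_torque": the same for the moment, N m; "gripper_width": finger opening in m.
Only numpy, scipy, OpenCV 4.12 (cv2) and the standard library are available. Lean on these libraries where they do the work, as an engineer would, in place of code of your own. Each camera call takes 0.05 s, during which the arm holds its last target.

## Task

Pick up the rotor that has four teeth, turn it so its teeth line up with the four slots of the drive cup on the white tube spinner, lower it in and push it down against the stiff seat until it is fully home, then let go and move clear. Do not let it drop, and leave the other two rotors where they are.

Things in the scene. Friction and masses are not known exactly. Their poses are not given: they have to be found in the camera images.
- rotor_mid (a point): Rotor to fit: aluminium cross of 4 teeth, 92 mm over the tips, 66 mm tall, 0.2 kg, upright on the bench. Teeth 14 wide, 24 thick, a dark hole near each tip. Point: centre, 33 mm above its underside; z up, x and y along the teeth. Grip bar on top, 52 mm along x, 16 along y, from 9 mm below the point (the teeth's top faces) to 33 above. Fits in any quarter turn.
- drive: Steel cup, 132 mm wide, fixed on a white box 220x200x60 mm. Origin: centre of its underside, z up. Cross of 4 slots along x and y, 30 mm wide, open at the ends (7 mm, 10 deg of play); floor 6, top edges 26 mm above origin. Brass seat in the middle 10 mm above the floor holds the rotor centre at 49 mm; it slides down at 9 N and stays, flush: rotor home, centre at 39 mm. Unmeshed: 59 mm.
- rotor3_mid (a point): Another rotor, to be left alone: aluminium, three teeth 120 degrees apart, 92 mm across, 66 mm tall, same grip bar along x. The point is its centre, 33 mm above its underside.
- rotor0_mid (a point): Another rotor, to be left alone: an aluminium plain round disc without teeth, 92 mm across, 24 mm thick, eight dark holes, same grip bar along x, 66 mm tall. The point is its centre, 33 mm above its underside.
Not all that is in view belongs to the job. What is shaped like the part that bears rotor_mid but orange is not meant.

How it is judged (in metres and radians):
At the end, for the whole second after the job is handed in: The four-toothed rotor stands still and upright (within 7 degrees) in the drive cup, teeth in the slots (centre within 15 mm of the cup's axis, teeth within 17 degrees of the slots' directions), pushed home: its centre at most 42.5 mm above the cup's origin (39 mm is fully home) (z of rotor_mid in the frame of drive between 0.03 and 0.0425 m and horizontal distance between rotor_mid and drive below 0.015 m and angle between rotor_mid's own z axis and vertical below 0.12 rad and (angle between the x axis of rotor_mid and the x axis of drive, either way round below 0.3 rad or angle between the x axis of rotor_mid and the y axis of drive, either way round below 0.3 rad) and linear speed of rotor below 0.02 m/s); the robot touches nothing.
It fails at once if the three-toothed rotor is moved by more than 20 mm (distance of rotor3_mid from where it was at the start of the episode above 0.02 m).
It fails at once if the plain round rotor is moved by more than 20 mm (distance of rotor0_mid from where it was at the start of the episode above 0.02 m).
It fails at once if the four-toothed rotor is dropped: out of the fingers and faster than 0.6 m/s (a fall of about 20 mm) (linear speed of rotor above 0.6 m/s and contact force between rotor and the fingers below 0.2 N).
It also fails if it takes over 38 s, if anything falls off the work surface, if the arm or the gripper's body presses on something with over 40 N, if the wrist force passes 120 N, or if a joint passes its speed limit or range.

## Working session

There is one attempt and no reset: what is moved stays moved. The work goes in short steps, Python scripts to look and compute and a shell command to move; the robot and the scene stay as the last step left them, time stands still between calls to the robot, and variables do not carry over. Pictures are saved under pics/ and viewed, and the job is handed in when it is done.

```bash
mkdir -p pics
cat > h.py <<'E'
import numpy as np,cv2
from cell import arm
def snap(n):
    s=arm.snapshot(n); return s
def cloud(s):
    d=s["depth"];H,W=d.shape;f=H/2/np.tan(np.radians(s["vfov"])/2)
    v,u=np.mgrid[:H,:W]
    P=np.stack([(u-s["cx"])/f*d,-(v-s["cy"])/f*d,-d],-1)
    return P@np.array(s["orientation"]).T+np.array(s["eye"])
def save(s,n,box=None,k=1):
    im=cv2.cvtColor(s["pixels"],cv2.COLOR_RGB2BGR)
    if box: l,t,w,h=box; im=im[t:t+h,l:l+w]
    cv2.imwrite("pics/"+n,cv2.resize(im,None,fx=k,fy=k,interpolation=cv2.INTER_CUBIC))
E
python3 - <<'E'
from h import *
a=arm.state();print(a["clock"],a["eef_pos"],arm.grasp_offset)
for n in("top","scene"):
    s=snap(n);save(s,n+"0.png");P=cloud(s)
    print({k:s[k] for k in s if k not in("pixels","depth")})
    np.savez(n+".npz",P=P,px=s["pixels"])
    for t in("rotor_mid","drive","rotor3_mid","rotor0_mid"):
        for o in arm.outline_of(n,t):
            r=o["region"]&(s["depth"]>0);print(n,t,round(o["conf"],2),o["box"],np.median(P[r],0).round(3),P[r].max(0).round(3),P[r].min(0).round(3))
E
```

```text
0.0 [0.18674593 0.51695351 0.2054074 ] 0.0187
{'vfov': 49.30940483496628, 'cx': 277.465354767772, 'cy': 203.988979058112, 'eye': array([ 0.36993772, -0.01739027,  1.01507422]), 'orientation': array([[ 0.02613183,  0.99166035, -0.12620174],
       [-0.9996142 ,  0.02473305, -0.01263819],
       [-0.00941144,  0.12648331,  0.99192409]])}
top rotor_mid 0.97 [247.5, 227.4, 39.9, 40.1] [0.407 0.014 0.027] [0.447 0.053 0.072] [ 0.368 -0.025 -0.002]
top rotor_mid 0.94 [290.2, 191.3, 41.9, 40.3] [ 0.481 -0.075  0.027] [ 0.524 -0.032  0.072] [ 0.438 -0.122  0.003]
top rotor_mid 0.74 [302.8, 264.6, 30.3, 35.3] [ 0.334 -0.091  0.027] [ 0.368 -0.06   0.072] [ 0.298 -0.129 -0.001]
top drive 0.83 [138.1, 161.5, 60.5, 61.6] [0.51  0.222 0.071] [0.578 0.291 0.093] [0.445 0.158 0.058]
top rotor3_mid 0.63 [372.5, 211.2, 43.2, 38.2] [ 0.455 -0.256  0.027] [ 0.484 -0.216  0.072] [ 0.409 -0.3   -0.002]
top rotor0_mid 0.84 [331.4, 146.8, 39.8, 37.6] [ 0.578 -0.162  0.026] [ 0.634 -0.118  0.071] [ 0.536 -0.213 -0.001]
{'vfov': 56.48064426357676, 'cx': 276.55414728622225, 'cy': 205.73602275402237, 'eye': ar
[... 190 characters left out ...]
  0.527417  ]])}
scene rotor_mid 0.92 [228.3, 215.5, 40.4, 37.0] [ 0.489 -0.085  0.025] [ 0.529 -0.027  0.068] [ 0.402 -0.124 -0.001]
scene rotor_mid 0.81 [184.2, 189.7, 39.7, 36.1] [ 0.344 -0.102  0.026] [ 0.37  -0.026  0.069] [ 0.207 -0.134 -0.001]
scene rotor_mid 0.8 [244.1, 186.3, 39.1, 38.5] [0.419 0.006 0.026] [0.503 0.09  0.069] [ 0.306 -0.069 -0.001]
scene drive 0.81 [332.7, 163.0, 58.0, 35.4] [0.522 0.213 0.076] [0.578 0.435 0.089] [0.361 0.157 0.   ]
scene rotor3_mid 0.91 [140.5, 237.6, 44.0, 47.7] [ 0.469 -0.261  0.026] [ 0.484 -0.214  0.069] [ 0.352 -0.303 -0.001]
scene rotor0_mid 0.67 [213.3, 252.7, 49.0, 56.9] [ 0.597 -0.175  0.025] [ 0.629 -0.118  0.069] [ 0.488 -0.211 -0.001]
```

Run:
```python
from h import *
im=cv2.imread("pics/top0.png")
cv2.imwrite("pics/top0c.png",cv2.resize(im[130:310,230:430],None,fx=3.3,fy=3.3,interpolation=cv2.INTER_CUBIC))
cv2.imwrite("pics/top0d.png",cv2.resize(im[130:250,110:230],None,fx=4,fy=4,interpolation=cv2.INTER_CUBIC))
```

```text
(no output)
```

View pics/top0.png

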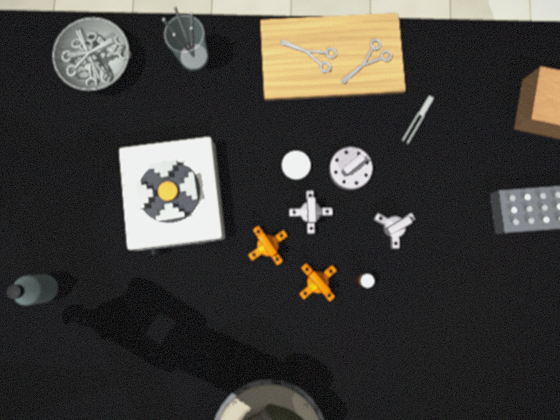

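```bash
sleep 1
```

```text
(no output)
```

View pics/top0c.png

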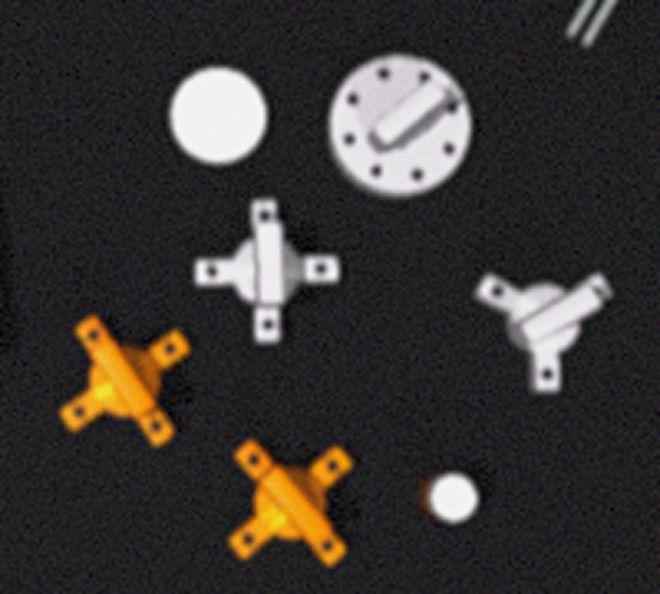

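View pics/top0d.png

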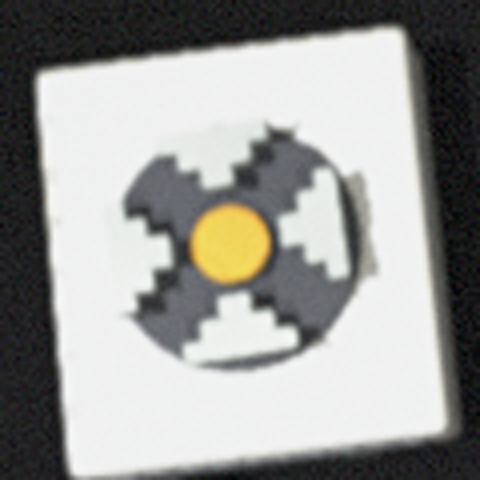

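View pics/scene0.png

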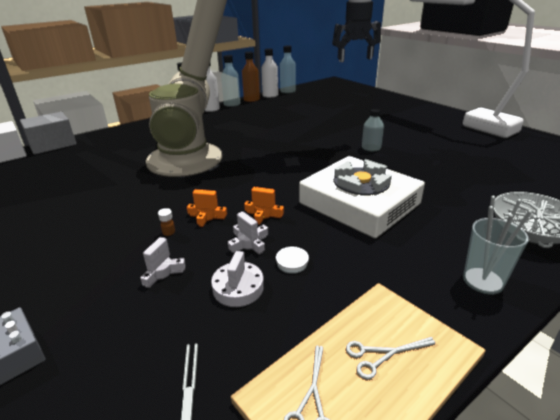

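```bash
cat > m.py <<'E'
from h import *
def fourfold(p,c,rmin,rmax):
    q=p-c;r=np.hypot(*q.T);m=(r>rmin)&(r<rmax);a=np.arctan2(q[m,1],q[m,0])
    z=np.exp(4j*a).mean();return np.degrees(np.angle(z))/4,abs(z),m.sum()
for n in("top","scene"):
    d=np.load(n+".npz");P=d["P"].reshape(-1,3)
    m=(abs(P[:,0]-.481)<.06)&(abs(P[:,1]+.077)<.055)
    b=P[m&(P[:,2]>.05)&(P[:,2]<.08)][:,:2]
    if len(b)>5:
        (c,sz,an)=cv2.minAreaRect(b.astype(np.float32)*1000);w,v=np.linalg.eigh(np.cov(b.T));print(n,"bar",c,sz,an,np.degrees(np.arctan2(v[1,1],v[0,1])),b.mean(0),len(b))
    t=P[m&(P[:,2]>.012)&(P[:,2]<.035)][:,:2]
    (c,sz,an)=cv2.minAreaRect(t.astype(np.float32)*1000);print("teeth",c,sz,an,fourfold(t,np.array(c)/1000,.03,.055))
    m=(abs(P[:,0]-.51)<.09)&(abs(P[:,1]-.222)<.09)
    t=P[m&(P[:,2]>.08)&(P[:,2]<.095)]
    c,r=cv2.minEnclosingCircle(t[:,:2].astype(np.float32)*1000);c=np.array(c)/1000
    print("drive",c,r,fourfold(t[:,:2],c,.035,.06),np.median(t[:,2]))
    px=d["px"].reshape(-1,3).astype(int);y=m&(px[:,0]-px[:,2]>90)&(px[:,0]>150)
    (e,r)=cv2.minEnclosingCircle(P[y,:2].astype(np.float32)*1000);print("seat",e,r,y.sum(),np.median(P[y],0))
E
python3 m.py
```

```text
top bar (482.0319519042969, -76.02821350097656) (50.60548400878906, 16.098026275634766) 1.327195405960083 -177.62435715965697 [ 0.48183351 -0.07617066] 199
teeth (467.505859375, -62.16978454589844) (72.68214416503906, 113.40261840820312) 47.7026252746582 (np.float64(23.886569721280445), np.float64(0.3713736378848778), np.int64(167))
drive [0.51272021 0.22450235] 65.87947845458984 (np.float64(11.222414651097193), np.float64(0.580501832799845), np.int64(894)) 0.08786026818959342
seat (512.619873046875, 225.95880126953125) 21.10627555847168 298 [0.51147666 0.22390217 0.07797573]
scene bar (482.2245788574219, -78.58343505859375) (52.46200180053711, 16.381168365478516) 3.6296517848968506 -174.75609975231555 [ 0.48696138 -0.08094258] 228
teeth (467.27447509765625, -65.01068878173828) (74.126220703125, 113.86231994628906) 46.89516830444336 (np.float64(-43.115420974999346), np.float64(0.2976670935887323), np.int64(309))
drive [0.51232581 0.22236716] 66.91310119628906 (np.float64(11.215878884261128), np.float64(0.5153670366860279), np.int64(436)) 0.08620001769088531
seat (513.2705688476562, 222.9302520751953) 19.189001083374023 99 [0.51529034 0.2234778  0.07669494]
```

Run:
```python
from h import *
s=arm.state();print(np.round(s["ee_rot"],3),s["gripper_width"],s["contact_force"])
w=snap("wrist");R=np.array(s["ee_rot"]);print("cam in tool",(R.T@(w["eye"]-s["eef_pos"])).round(3),(R.T@w["orientation"]).round(2),w["vfov"])
P=np.load("top.npz")["P"].reshape(-1,3);z=P[:,2]
m=(np.hypot(P[:,0]-.5125,P[:,1]-.2235)<.085)
p=P[m];hi=p[:,2]>.0815;r=[]
for cx in np.arange(.506,.520,.001):
  for cy in np.arange(.216,.232,.001):
    for a in np.radians(np.arange(0,90,2)):
      q=(p[:,:2]-[cx,cy])@np.array([[np.cos(a),-np.sin(a)],[np.sin(a),np.cos(a)]])
      mod=(np.abs(q).min(1)>.015)&(np.hypot(*q.T)<.066)
      r.append(((mod!=hi).mean(),cx,cy,np.degrees(a)))
r.sort();print(np.round(r[:8],3))
```

```text
[[-0.94  0.34 -0.  ]
 [ 0.34  0.94 -0.  ]
 [ 0.   -0.   -1.  ]] 0.08566060918696092 [0.64809049 0.18988693 0.06110715]
cam in tool [ 0.068  0.    -0.168] [[ 0.    0.96  0.27]
 [ 1.   -0.   -0.  ]
 [-0.    0.27 -0.96]] 70.49031084100561
[[ 0.079  0.515  0.227 56.   ]
 [ 0.08   0.514  0.227 56.   ]
 [ 0.081  0.515  0.226 56.   ]
 [ 0.081  0.514  0.228 56.   ]
 [ 0.081  0.514  0.226 56.   ]
 [ 0.082  0.515  0.228 56.   ]
 [ 0.083  0.513  0.227 56.   ]
 [ 0.083  0.515  0.227 54.   ]]
```

```bash
python3 -m pendant '[{"dx":-0.06,"dy":-0.024,"dz":-0.03,"gripper":0.085},{"dx":-0.116,"dy":-0.047,"dz":-0.03},{"dx":-0.174,"dy":-0.07,"dz":-0.03},{"dx":-0.232,"dy":-0.094,"dz":-0.03},{"dx":-0.29,"dy":-0.117,"dz":-0.03},{"dx":-0.348,"dy":-0.14,"dz":-0.03},{"dx":-0.4,"dy":-0.163,"dz":-0.03},{"dx":-0.4,"dy":-0.163,"dz":-0.03}]'
cat > d.py <<'E'
from h import *
import sys
s=snap("wrist");save(s,sys.argv[1],k=1.4);P=cloud(s).reshape(-1,3)
st=arm.state();print(st["clock"],st["eef_pos"],np.round(st["ee_rot"],3))
m=(np.hypot(P[:,0]-.5125,P[:,1]-.2235)<.085)&(s["depth"].ravel()>0)
p=P[m];print(np.percentile(p[:,2],[5,25,50,75,95]));hi=p[:,2]>.080;r=[]
for st in (0,1):
  b=(.513,.225,45) if st==0 else r[0][1:]; r=[]
  A=np.arange(0,90,4) if st==0 else b[2]+np.arange(-5,5.1,.5)
  C=np.arange(-8,9,4)/1000 if st==0 else np.arange(-3,3.1,1)/1000
  for cx in b[0]+C:
   for cy in b[1]+C:
    for a in A:
      t=np.radians(a);q=(p[:,:2]-[cx,cy])@np.array([[np.cos(t),-np.sin(t)],[np.sin(t),np.cos(t)]])
      mod=(np.abs(q).min(1)>.015)&(np.hypot(*q.T)<.066)
      r.append(((mod!=hi).mean(),cx,cy,a))
  r.sort()
print(np.round(r[:5],4))
E
python3 d.py w1.png
```

```text
0.6 [0.18694013 0.51721436 0.20603075] [[-0.94  0.34  0.  ]
 [ 0.34  0.94 -0.  ]
 [-0.   -0.   -1.  ]]schema error: expected keys dx, dy, dz, wx, wy, wz, gripper
Traceback (most recent call last):
  File "d.py", line 6, in <module>
    p=P[m];print(np.percentile(p[:,2],[5,25,50,75,95]));hi=p[:,2]>.080;r=[]
                 ~~~~~~~~~~~~~^^^^^^^^^^^^^^^^^^^^^^^^
IndexError: index -1 is out of bounds for axis 0 with size 0
```

View pics/w1.png

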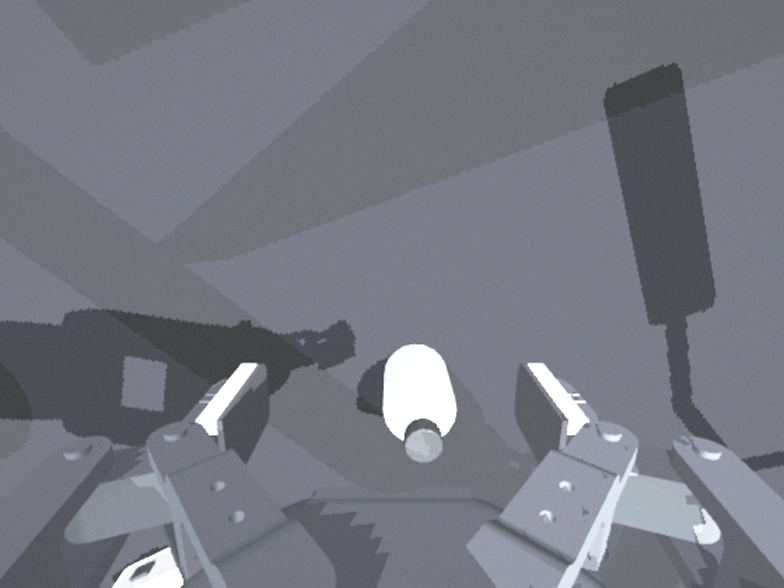

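The wrist view at the start shows only the bottle (pixel ~420,400 of the scaled picture). The call was refused because every key is required. I'll check the bottle's height before passing it.

```bash
python3 - <<'E'
from h import *
P=np.load("top.npz")["P"]
q=P[270:310,5:60].reshape(-1,3);q=q[q[:,2]>.03];print(q.min(0),q.max(0),q[q[:,2].argmax()])
E
python3 -m pendant '[{"dx":-0.058,"dy":-0.024,"dz":-0.04,"wx":0,"wy":0,"wz":0,"gripper":0.085},{"dx":-0.116,"dy":-0.047,"dz":-0.04,"wx":0,"wy":0,"wz":0,"gripper":0.085},{"dx":-0.174,"dy":-0.07,"dz":-0.04,"wx":0,"wy":0,"wz":0,"gripper":0.085},{"dx":-0.232,"dy":-0.094,"dz":-0.04,"wx":0,"wy":0,"wz":0,"gripper":0.085},{"dx":-0.29,"dy":-0.117,"dz":-0.04,"wx":0,"wy":0,"wz":0,"gripper":0.085},{"dx":-0.348,"dy":-0.14,"dz":-0.04,"wx":0,"wy":0,"wz":0,"gripper":0.085},{"dx":-0.4,"dy":-0.163,"dz":-0.04,"wx":0,"wy":0,"wz":0,"gripper":0.085}]' > /tmp/o 2>&1; tail -c 900 /tmp/o
python3 d.py w1b.png
```

```text
[ 0.27250298 -0.01739027  0.03019547] [0.36993772 0.52274449 1.01507422] [ 0.36993772 -0.01739027  1.01507422]
clock: 1.48
eef_pos: [0.5058, 0.2295, 0.2461]
ee_rot: [[-0.94, 0.34, 0.0], [0.34, 0.94, 0.0], [-0.0, 0.0, -1.0]]
contact_force: [0.7, 1.5, -0.4]
gripper_width: 0.0852
1.525 [0.51053195 0.22442171 0.24527234] [[-0.939  0.345  0.002]
 [ 0.345  0.939 -0.002]
 [-0.002 -0.002 -1.   ]]
[0.06030281 0.29989208 0.34343018 0.35703929 0.36934278]
[[ 0.3972  0.524   0.228  63.    ]
 [ 0.3975  0.524   0.228  63.5   ]
 [ 0.3979  0.524   0.227  63.    ]
 [ 0.3979  0.523   0.225  63.5   ]
 [ 0.398   0.522   0.224  63.5   ]]
```

View pics/w1b.png

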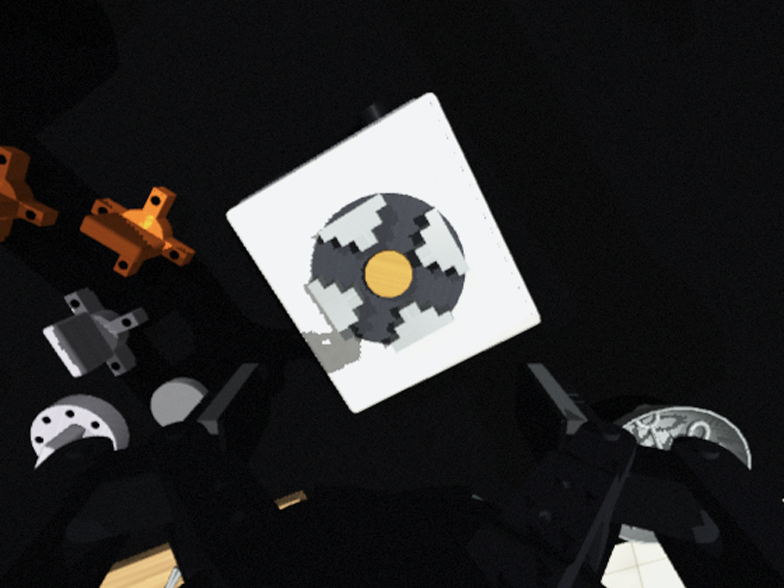

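The drive is clear at about (388,273) with its four stepped jaws. The fit also took in the fingers' own points, so I'll refit without them.

```bash
sed -i 's/(s\["depth"\].ravel()>0)/(s["depth"].ravel()>0)\&(P[:,2]<.15)/' d.py; python3 d.py w2.png
```

```text
1.575 [0.50797878 0.22697829 0.24511698] [[-0.938  0.346 -0.   ]
 [ 0.346  0.938 -0.001]
 [-0.    -0.001 -1.   ]]
[0.05928266 0.06046875 0.06597436 0.07689528 0.08666299]
[[ 0.0773  0.516   0.223  55.5   ]
 [ 0.0777  0.516   0.223  56.    ]
 [ 0.0779  0.516   0.223  57.    ]
 [ 0.078   0.515   0.223  56.    ]
 [ 0.0781  0.515   0.223  55.5   ]]
```

Run:
```python
from h import *
s=snap("wrist");P=cloud(s);px=s["pixels"].astype(int)
y=(px[...,0]-px[...,2]>60)&(abs(P[...,0]-.513)<.03)&(abs(P[...,1]-.224)<.03)
print("seat",P[y].mean(0),cv2.minEnclosingCircle(P[y][:,:2].astype(np.float32)*1000),y.sum())
m=(np.hypot(P[...,0]-.514,P[...,1]-.224)<.08)&(P[...,2]>.08)&(P[...,2]<.1)
print("jaws",cv2.minEnclosingCircle(P[m][:,:2].astype(np.float32)*1000))
# dark steel mask angle
for c in [(.513,.223),(.515,.225)]:
  q=P[m][:,:2]-c;a=np.arctan2(q[:,1],q[:,0]);k=np.hypot(*q.T)>.03;print(np.degrees(np.angle(np.exp(4j*a[k]).mean()))/4)
m=(abs(P[...,0]-.482)<.055)&(abs(P[...,1]+.077)<.055)&(P[...,2]>.05)&(P[...,2]<.08)
b=P[m][:,:2];print("bar",b.mean(0),cv2.minAreaRect(b.astype(np.float32)*1000))
```

```text
seat [0.51209259 0.22446009 0.0758423 ] ((513.5977172851562, 224.385986328125), 20.54823875427246) 913
jaws ((513.0537719726562, 223.68765258789062), 65.97560119628906)
11.189728354312633
11.320134404125001
bar [ 0.48235476 -0.0729183 ] ((482.9742431640625, -76.28081512451172), (51.8524169921875, 18.410112380981445), 2.2262399196624756)
```

```bash
python3 -m pendant '[{"dx":-0.015,"dy":-0.056,"dz":0,"wx":0,"wy":0,"wz":-8,"gripper":0.085},{"dx":-0.03,"dy":-0.112,"dz":0.02,"wx":0,"wy":0,"wz":-16,"gripper":0.085},{"dx":-0.045,"dy":-0.168,"dz":0.04,"wx":0,"wy":0,"wz":-22.2,"gripper":0.085},{"dx":-0.06,"dy":-0.224,"dz":0.06,"wx":0,"wy":0,"wz":-22.2,"gripper":0.085},{"dx":-0.074,"dy":-0.272,"dz":0.08,"wx":0,"wy":0,"wz":-22.2,"gripper":0.085},{"dx":-0.0806,"dy":-0.2937,"dz":0.11,"wx":0,"wy":0,"wz":-22.2,"gripper":0.085},{"dx":-0.0806,"dy":-0.2937,"dz":0.115,"wx":0,"wy":0,"wz":-22.2,"gripper":0.085}]' 2>&1 | tail -c 600
python3 - <<'E'
from h import *
s=snap("wrist");save(s,"w3.png",k=1.4);P=cloud(s)
st=arm.state();print(st["eef_pos"],np.round(st["ee_rot"],3))
m=(abs(P[...,0]-.482)<.04)&(abs(P[...,1]+.077)<.03)&(P[...,2]>.055)&(P[...,2]<.072)
b=P[m][:,:2];print("bar",b.mean(0),cv2.minAreaRect(b.astype(np.float32)*1000),len(b))
s=snap("top");P=cloud(s);save(s,"t3.png")
E
```

```text
clock: 2.5
eef_pos: [0.4798, -0.0745, 0.1293]
ee_rot: [[-0.999, -0.035, -0.003], [-0.035, 0.999, 0.001], [0.003, 0.001, -1.0]]
contact_force: [0.1, 0.2, 1.3]
gripper_width: 0.0855
[ 0.48011901 -0.07371278  0.12974534] [[-0.999 -0.036 -0.003]
 [-0.036  0.999  0.001]
 [ 0.003  0.001 -1.   ]]
bar [ 0.48026509 -0.0769305 ] ((481.8765869140625, -77.06966400146484), (50.890018463134766, 15.746850967407227), 2.3032610416412354) 1197
```

View pics/w3.png

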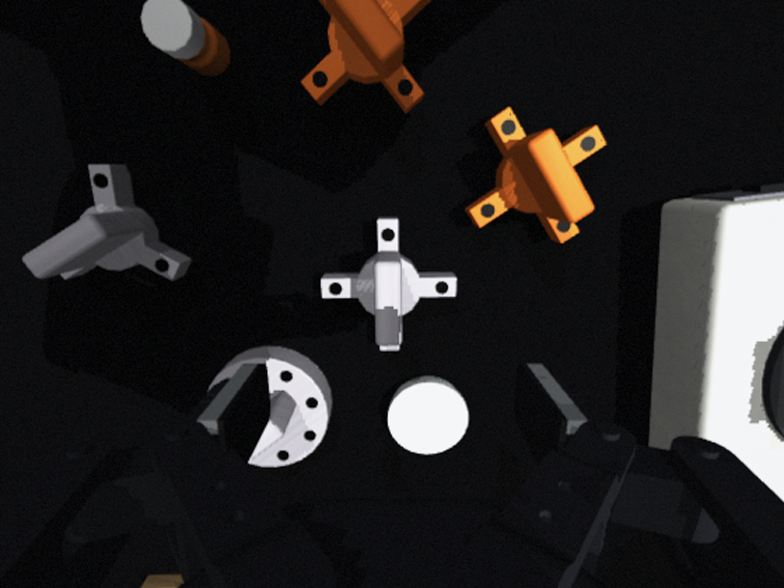

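The wrist view shows three crosses: silver at (388,285), and orange at (545,180) and (365,40). The silver one is the aluminium rotor with four teeth (four dark holes, bar along world x), so that is the target. Going down and gripping it.

```bash
python3 -m pendant '[{"dx":-0.002,"dy":-0.0033,"dz":0.04,"wx":0,"wy":0,"wz":0,"gripper":0.085},{"dx":-0.002,"dy":-0.0033,"dz":0.075,"wx":0,"wy":0,"wz":0,"gripper":0.085},{"dx":-0.002,"dy":-0.0033,"dz":0.097,"wx":0,"wy":0,"wz":0,"gripper":0.085},{"dx":-0.002,"dy":-0.0033,"dz":0.097,"wx":0,"wy":0,"wz":0,"gripper":0.085},{"dx":-0.002,"dy":-0.0033,"dz":0.097,"wx":0,"wy":0,"wz":0,"gripper":0.085}]' 60 2>&1 | tail -c 600
python3 -m pendant '[{"dx":0,"dy":0,"dz":0,"wx":0,"wy":0,"wz":0,"gripper":0.005},{"dx":0,"dy":0,"dz":0,"wx":0,"wy":0,"wz":0,"gripper":0.005},{"dx":0,"dy":0,"dz":0,"wx":0,"wy":0,"wz":0,"gripper":0.005},{"dx":0,"dy":0,"dz":0,"wx":0,"wy":0,"wz":0,"gripper":0.005},{"dx":0,"dy":0,"dz":0,"wx":0,"wy":0,"wz":0,"gripper":0.005},{"dx":0,"dy":0,"dz":0,"wx":0,"wy":0,"wz":0,"gripper":0.005},{"dx":0,"dy":0,"dz":0,"wx":0,"wy":0,"wz":0,"gripper":0.005},{"dx":0,"dy":0,"dz":0,"wx":0,"wy":0,"wz":0,"gripper":0.005}]' 80 2>&1 | tail -c 600
```

```text
clock: 3.22
eef_pos: [0.4836, -0.0762, 0.0351]
ee_rot: [[-0.999, -0.039, 0.001], [-0.039, 0.999, -0.001], [-0.001, -0.001, -1.0]]
contact_force: [0.1, -0.0, 0.5]
gripper_width: 0.0848
clock: 4.22
eef_pos: [0.4836, -0.0764, 0.0354]
ee_rot: [[-0.999, -0.038, 0.001], [-0.038, 0.999, -0.001], [-0.001, -0.001, -1.0]]
contact_force: [-1.3, -1.8, 5.3]
gripper_width: 0.0127
```

```bash
python3 -m pendant '[{"dx":0,"dy":0,"dz":-0.01,"wx":0,"wy":0,"wz":0,"gripper":0.005},{"dx":0,"dy":0,"dz":-0.03,"wx":0,"wy":0,"wz":0,"gripper":0.005},{"dx":0,"dy":0,"dz":-0.06,"wx":0,"wy":0,"wz":0,"gripper":0.005},{"dx":0,"dy":0,"dz":-0.06,"wx":0,"wy":0,"wz":0,"gripper":0.005}]' 80 2>&1 | tail -c 600
python3 - <<'E'
from h import *
s=snap("wrist");save(s,"w4.png",k=1.4);s=snap("scene");save(s,"s4.png",(150,130,200,150),4)
E
```

```text
clock: 4.72
eef_pos: [0.4845, -0.0766, 0.0971]
ee_rot: [[-0.999, -0.039, 0.005], [-0.039, 0.999, -0.003], [-0.005, -0.003, -1.0]]
contact_force: [-0.0, 1.0, -2.9]
gripper_width: 0.013
```

View pics/w4.png

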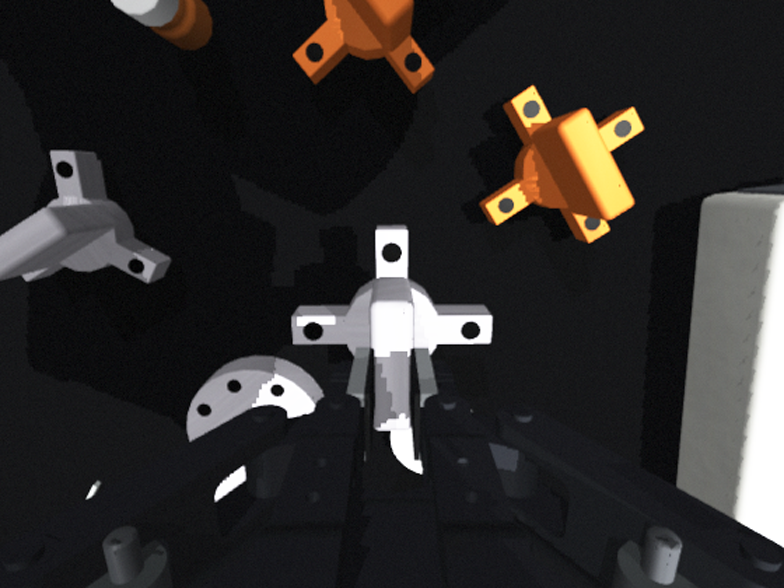

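View pics/s4.png

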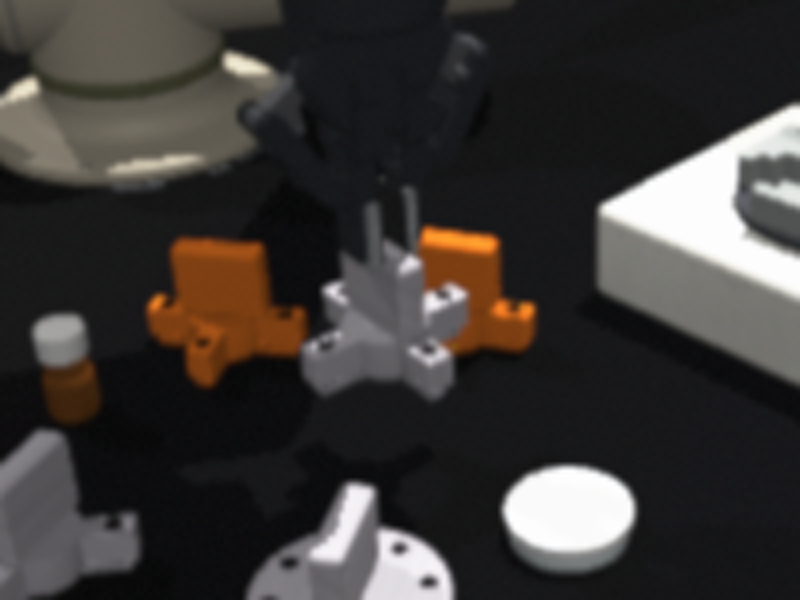

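The rotor is gripped and level: its teeth are at (310,330), (470,330) and (391,250) in the wrist view. Carrying it over to the cup and turning it −36° about world z.

```bash
python3 -m pendant '[{"dx":0,"dy":0.01,"dz":-0.045,"wx":0,"wy":0,"wz":0,"gripper":0.005},{"dx":-0.006,"dy":0.05,"dz":-0.06,"wx":0,"wy":0,"wz":5,"gripper":0.005},{"dx":-0.013,"dy":0.1,"dz":-0.06,"wx":0,"wy":0,"wz":13,"gripper":0.005},{"dx":-0.021,"dy":0.15,"dz":-0.06,"wx":0,"wy":0,"wz":21,"gripper":0.005},{"dx":-0.028,"dy":0.2,"dz":-0.06,"wx":0,"wy":0,"wz":29,"gripper":0.005},{"dx":-0.035,"dy":0.25,"dz":-0.06,"wx":0,"wy":0,"wz":36,"gripper":0.005},{"dx":-0.0415,"dy":0.29,"dz":-0.06,"wx":0,"wy":0,"wz":36,"gripper":0.005},{"dx":-0.0415,"dy":0.2982,"dz":-0.06,"wx":0,"wy":0,"wz":36,"gripper":0.005}]' 80 2>&1 | tail -c 600
cat > r.py <<'E'
from h import *
import sys
s=snap("wrist");save(s,sys.argv[1],k=1.4);P=cloud(s);px=s["pixels"].astype(int)
st=arm.state();e=st["eef_pos"];print(st["clock"],e,np.round(st["ee_rot"],3),st["contact_force"],st["gripper_width"])
R=np.array(st["ee_rot"]);Q=(P-e)@R
# silver teeth tops in tool frame
m=(abs(Q[...,0])<.06)&(abs(Q[...,1])<.06)&(Q[...,2]<.03)&(Q[...,2]>.004)&(s["depth"]>0)
q=Q[m];print(len(q),np.percentile(q[:,2],[2,10,25,50,75,90]))
for nm,k in(("xt",(q[:,0]>.028)),("y+",(q[:,1]>.028)),("y-",(q[:,1]<-.028))):
    t=q[k&(q[:,2]<.02)]
    if len(t):print(nm,len(t),t.min(0).round(4),t.max(0).round(4),np.median(t,0).round(4))
E
python3 r.py w5.png
```

```text
clock: 5.82
eef_pos: [0.5124, 0.2255, 0.153]
ee_rot: [[-0.833, 0.554, -0.002], [0.554, 0.833, -0.001], [0.001, -0.002, -1.0]]
contact_force: [-0.8, -0.0, -1.9]
gripper_width: 0.0128
5.875 [0.51233658 0.22504578 0.15322535] [[-0.832  0.554 -0.002]
 [ 0.554  0.832 -0.001]
 [ 0.001 -0.002 -1.   ]] [-0.45487973  0.26540773 -1.84290118] 0.012555730164641607
4370 [0.01000327 0.01071219 0.01120755 0.01174485 0.01245105 0.01910556]
xt 755 [ 0.0281 -0.0063  0.0091] [0.0477 0.0074 0.018 ] [0.0384 0.0005 0.0115]
y+ 681 [-0.0054  0.028   0.0095] [0.0092 0.0467 0.0198] [0.0031 0.0371 0.0118]
y- 627 [-0.0051 -0.0453  0.0094] [ 0.0088 -0.028   0.02  ] [ 0.0033 -0.0364  0.0115]
```

View pics/w5.png

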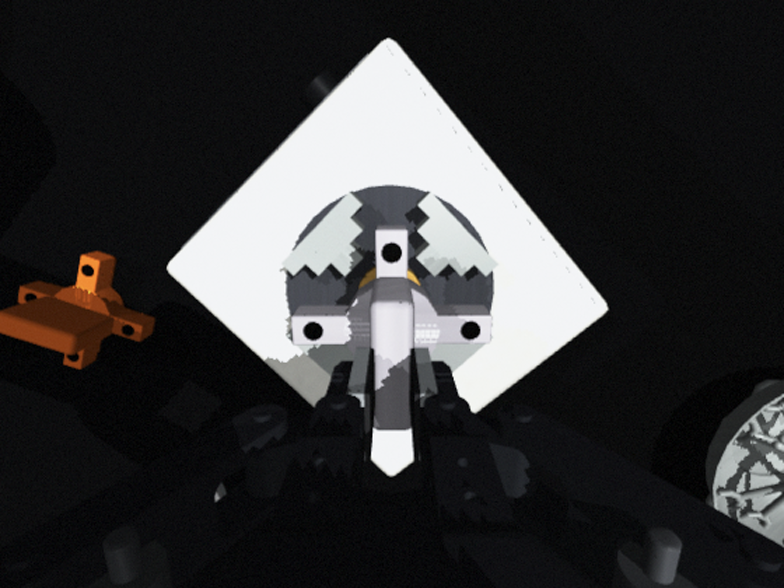

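Seen from the wrist camera, the tooth at (391,250) sits centred in the slot gap between jaw corners (352,195) and (430,193). The correction needed is about 3 mm. Lowering until it meshes.

```bash
python3 -m pendant '[{"dx":-0.003,"dy":-0.001,"dz":0.01,"wx":0,"wy":0,"wz":0,"gripper":0.005},{"dx":-0.003,"dy":-0.001,"dz":0.02,"wx":0,"wy":0,"wz":0,"gripper":0.005},{"dx":-0.003,"dy":-0.001,"dz":0.03,"wx":0,"wy":0,"wz":0,"gripper":0.005},{"dx":-0.003,"dy":-0.001,"dz":0.036,"wx":0,"wy":0,"wz":0,"gripper":0.005},{"dx":-0.003,"dy":-0.001,"dz":0.038,"wx":0,"wy":0,"wz":0,"gripper":0.005},{"dx":-0.003,"dy":-0.001,"dz":0.038,"wx":0,"wy":0,"wz":0,"gripper":0.005}]' 80 2>&1 | tail -c 600
python3 r.py w6.png
```

```text
clock: 6.62
eef_pos: [0.5143, 0.2225, 0.1153]
ee_rot: [[-0.832, 0.554, -0.002], [0.554, 0.832, -0.001], [0.001, -0.002, -1.0]]
contact_force: [0.3, 0.2, -2.1]
gripper_width: 0.0127
6.675 [0.51435401 0.22253422 0.11548464] [[-0.832  0.554 -0.001]
 [ 0.554  0.832 -0.001]
 [ 0.    -0.001 -1.   ]] [-0.11312175  0.34577774 -1.69569453] 0.01273527253585612
9892 [0.01039975 0.01113587 0.01189454 0.02861238 0.02937691 0.02972876]
xt 755 [ 0.028  -0.0067  0.0093] [0.0475 0.007  0.0172] [0.0383 0.0001 0.0115]
y+ 661 [-0.0053  0.028   0.0095] [0.009  0.0464 0.02  ] [0.0031 0.0368 0.0118]
y- 640 [-0.0053 -0.0459  0.0089] [ 0.0086 -0.028   0.0199] [ 0.003  -0.0366  0.0115]
```

View pics/w6.png

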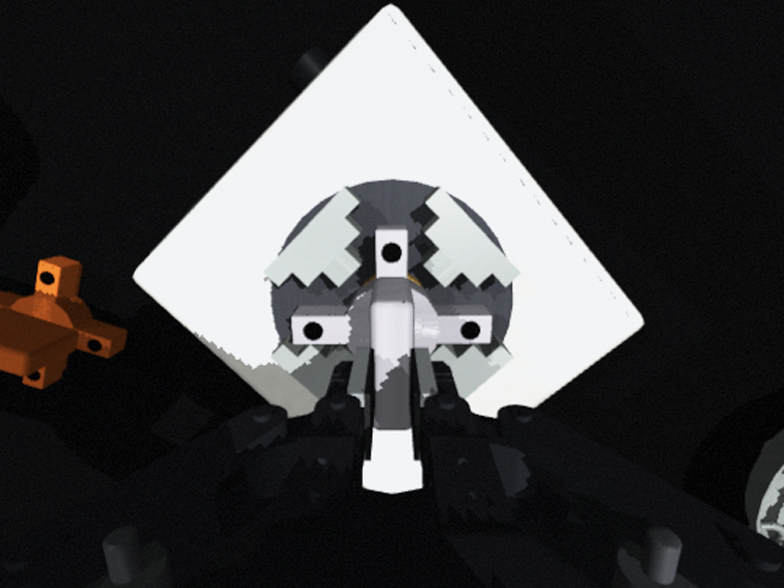

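Teeth are below the jaw tops with no contact force, so the rotor is meshing. Pushing down on the seat with a firm grip.

```bash
python3 -m pendant '[{"dx":0,"dy":0,"dz":0.003,"wx":0,"wy":0,"wz":0,"gripper":0.005},{"dx":0,"dy":0,"dz":0.006,"wx":0,"wy":0,"wz":0,"gripper":0.005},{"dx":0,"dy":0,"dz":0.009,"wx":0,"wy":0,"wz":0,"gripper":0.005},{"dx":0,"dy":0,"dz":0.011,"wx":0,"wy":0,"wz":0,"gripper":0.005},{"dx":0,"dy":0,"dz":0.012,"wx":0,"wy":0,"wz":0,"gripper":0.005},{"dx":0,"dy":0,"dz":0.013,"wx":0,"wy":0,"wz":0,"gripper":0.005}]' 110 2>&1 | tail -c 600
```

```text
clock: 7.42
eef_pos: [0.5147, 0.2226, 0.1035]
ee_rot: [[-0.832, 0.554, 0.001], [0.554, 0.832, -0.001], [-0.001, -0.0, -1.0]]
contact_force: [-2.0, -2.3, 6.4]
gripper_width: 0.0111
```

```bash
python3 -m pendant '[{"dx":0,"dy":0,"dz":0.002,"wx":0,"wy":0,"wz":0,"gripper":0.005},{"dx":0,"dy":0,"dz":0.004,"wx":0,"wy":0,"wz":0,"gripper":0.005},{"dx":0,"dy":0,"dz":0.004,"wx":0,"wy":0,"wz":0,"gripper":0.005}]' 110 2>&1 | tail -c 600
python3 r.py w7.png
```

```text
clock: 7.8
eef_pos: [0.5149, 0.2225, 0.1016]
ee_rot: [[-0.832, 0.554, 0.003], [0.554, 0.832, -0.001], [-0.003, 0.001, -1.0]]
contact_force: [-6.3, -1.4, 16.6]
gripper_width: 0.0113
7.85 [0.5149055  0.22248686 0.10160008] [[-0.832  0.554  0.003]
 [ 0.554  0.832 -0.001]
 [-0.003  0.001 -1.   ]] [-6.42621838 -1.9253628  16.18570863] 0.011444037595303982
13392 [0.01034569 0.01110468 0.01227029 0.01535121 0.01607999 0.01937232]
xt 5041 [ 0.028  -0.0587  0.0087] [0.06   0.0588 0.02  ] [0.0398 0.0002 0.0154]
y+ 3596 [-0.0423  0.028   0.0096] [0.0588 0.0599 0.02  ] [0.009  0.0397 0.0155]
y- 3663 [-0.0431 -0.06    0.0091] [ 0.0593 -0.028   0.02  ] [ 0.0085 -0.0395  0.0155]
```

View pics/w7.png

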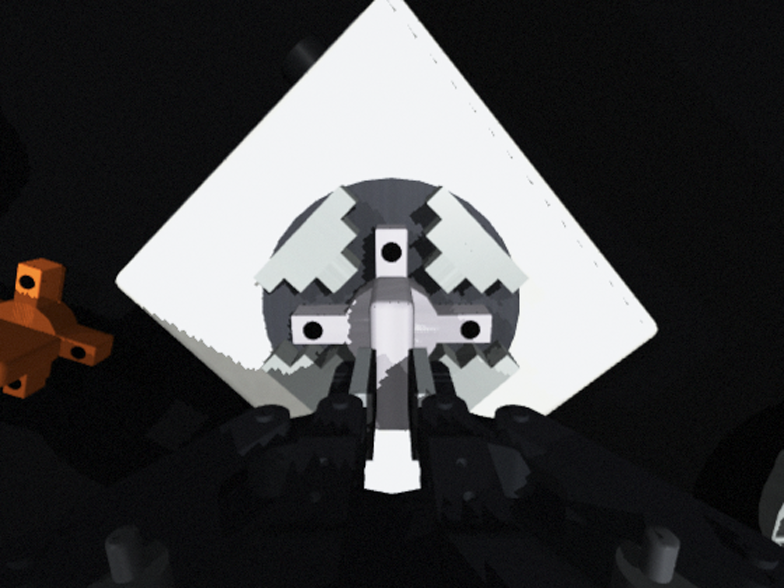

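The teeth tops stand about 4 mm above the jaw tops, which is what home should give (30 vs 26 mm), and the force is 16 N. One more firm push to confirm it has bottomed.

```bash
python3 -m pendant '[{"dx":0,"dy":0,"dz":0.003,"wx":0,"wy":0,"wz":0,"gripper":0.005},{"dx":0,"dy":0,"dz":0.005,"wx":0,"wy":0,"wz":0,"gripper":0.005},{"dx":0,"dy":0,"dz":0.005,"wx":0,"wy":0,"wz":0,"gripper":0.005}]' 110 2>&1 | tail -c 600
```

```text
clock: 8.22
eef_pos: [0.5152, 0.2225, 0.1014]
ee_rot: [[-0.833, 0.554, 0.007], [0.554, 0.833, -0.001], [-0.006, 0.003, -1.0]]
contact_force: [-14.3, -4.4, 38.0]
gripper_width: 0.012
```

It has bottomed out: the force went from 16 to 38 N with only 0.2 mm of movement. Unloading, opening and backing off.

```bash
python3 -m pendant '[{"dx":0,"dy":0,"dz":0,"wx":0,"wy":0,"wz":0,"gripper":0.005},{"dx":0,"dy":0,"dz":0,"wx":0,"wy":0,"wz":0,"gripper":0.085},{"dx":0,"dy":0,"dz":0,"wx":0,"wy":0,"wz":0,"gripper":0.085},{"dx":0,"dy":0,"dz":0,"wx":0,"wy":0,"wz":0,"gripper":0.085},{"dx":0,"dy":0,"dz":0,"wx":0,"wy":0,"wz":0,"gripper":0.085},{"dx":0,"dy":0,"dz":0,"wx":0,"wy":0,"wz":0,"gripper":0.085},{"dx":0,"dy":0,"dz":0,"wx":0,"wy":0,"wz":0,"gripper":0.085}]' 40 2>&1 | tail -c 600
```

```text
clock: 9.1
eef_pos: [0.5152, 0.2225, 0.1014]
ee_rot: [[-0.833, 0.554, 0.007], [0.554, 0.833, -0.001], [-0.006, 0.003, -1.0]]
contact_force: [-0.1, 0.9, 0.4]
gripper_width: 0.0849
```

```bash
python3 -m pendant '[{"dx":0,"dy":0,"dz":-0.03,"wx":0,"wy":0,"wz":0,"gripper":0.085},{"dx":0,"dy":0,"dz":-0.08,"wx":0,"wy":0,"wz":0,"gripper":0.085},{"dx":0,"dy":0,"dz":-0.13,"wx":0,"wy":0,"wz":0,"gripper":0.085},{"dx":0,"dy":0,"dz":-0.14,"wx":0,"wy":0,"wz":0,"gripper":0.085},{"dx":0,"dy":0,"dz":-0.14,"wx":0,"wy":0,"wz":0,"gripper":0.085},{"dx":0,"dy":0,"dz":-0.14,"wx":0,"wy":0,"wz":0,"gripper":0.085}]' 40 2>&1 | tail -c 600
python3 - <<'E'
from h import *
s=snap("wrist");save(s,"w8.png",k=1.4);P=cloud(s).reshape(-1,3)
st=arm.state();print(st["clock"],st["eef_pos"],st["contact_force"])
d=np.hypot(P[:,0]-.513,P[:,1]-.224)
b=P[(d<.04)&(P[:,2]>.12)&(P[:,2]<.15)];print("bar top z",np.median(b[:,2]),b[:,:2].mean(0),cv2.minAreaRect(b[:,:2].astype(np.float32)*1000))
a=np.radians(-33.8);u=np.array([np.cos(a),np.sin(a)]);v=np.array([-u[1],u[0]]);q=(P[:,:2]-[.513,.224])@np.stack([u,v],1)
for n,i,sg in(("+x",0,1),("-x",0,-1),("+y",1,1),("-y",1,-1)):
    k=(q[:,i]*sg>.034)&(q[:,i]*sg<.044)&(abs(q[:,1-i])<.004)&(P[:,2]<.12);print("tooth",n,np.median(P[k,2]))
k=(d<.066)&(d>.045)&(np.abs(q).min(1)>.02);print("jaw top",np.median(P[k,2]), "box",np.median(P[(d>.07)&(d<.085),2]))
s=snap("scene");save(s,"s8.png",k=1.4)
s=snap("top");P=cloud(s)
for t in("rotor3_mid","rotor0_mid"):
    o=arm.outline_of("top",t)[0];print(t,o["conf"],o["box"],np.median(P[o["region"]],0))
E
```

```text
clock: 9.85
eef_pos: [0.5136, 0.2225, 0.2397]
ee_rot: [[-0.833, 0.554, 0.004], [0.554, 0.833, -0.001], [-0.004, 0.001, -1.0]]
contact_force: [-0.2, -0.4, 0.7]
gripper_width: 0.085
9.9 [0.51371331 0.22246856 0.2398051 ] [0.27347337 0.2385216  0.13876927]
bar top z 0.13174930728223805 [0.51339322 0.22430409] ((514.9502563476562, 223.0411834716797), (15.420833587646484, 52.552154541015625), 56.783626556396484)
tooth +x 0.09060047348536843
tooth -x 0.09004967259533467
tooth +y 0.09055986028244378
tooth -y 0.09033510167347075
jaw top 0.08592679706858564 box 0.06035328787825922
rotor3_mid 0.84 [373.9, 214.3, 39.7, 34.3] [ 0.45476123 -0.25561435  0.02747504]
rotor0_mid 0.76 [332.4, 146.3, 38.8, 37.9] [ 0.57819749 -0.16157346  0.02616047]
```

View pics/w8.png

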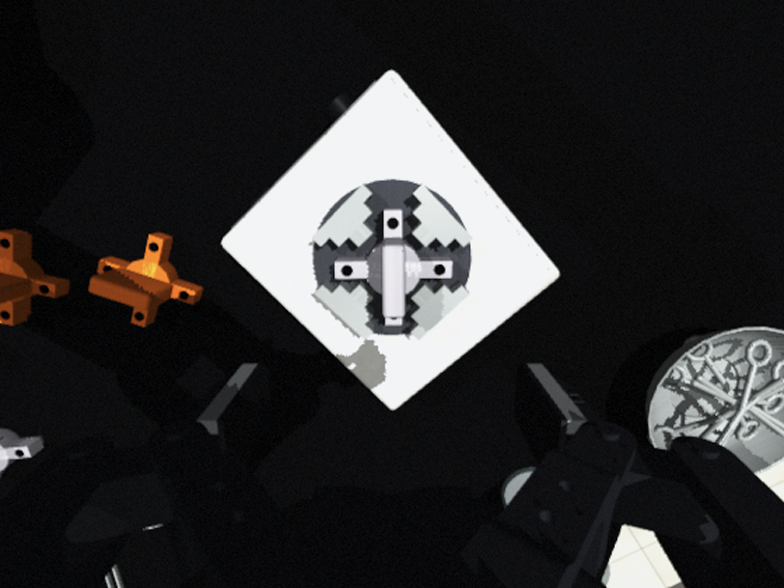

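View pics/s8.png

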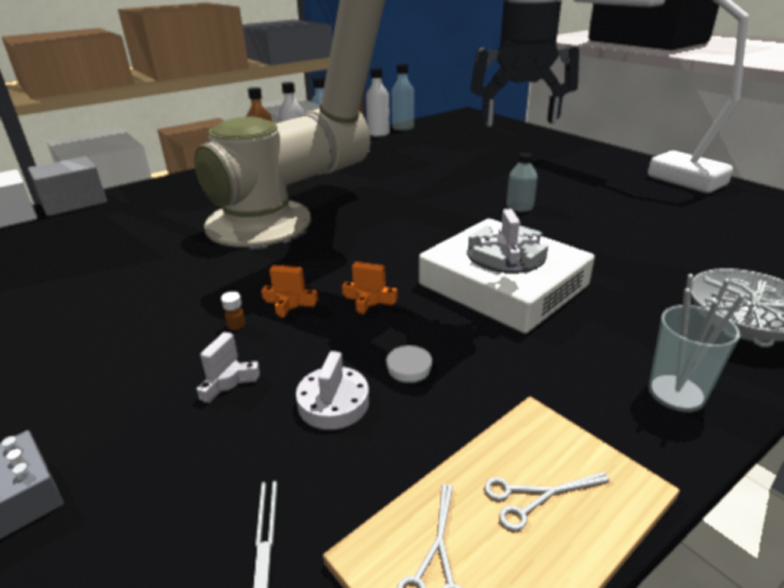

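The rotor is seated at (393,270) in the wrist view, with all four teeth in the slots and level. The bar top is at 0.1317 m, so the centre is about 39 mm above the cup's origin. The gripper is clear and the other rotors haven't moved.

```bash
python3 -c "
from cell import arm
print(arm.sign_off())"
```

```text
the job is handed in; nothing more can be done
None
```

I fitted the silver four-toothed rotor into the drive cup, pushed it fully home, let go and handed the job in at about 10 s of the 38 s allowed. I gripped it by its bar, turned it −36° over the cup and lowered it in. At the bottom, raising the push from 16 N to 38 N moved it only 0.2 mm.

**Last checks:**
- **Height:** the bar top is at 0.1317 m, so the rotor centre is about 39 mm above the cup's origin, which is fully home.
- **Level:** all four tooth tops are at 90.0–90.6 mm.
- **Position and angle:** the rotor is about 2 mm from the cup's axis and within about 1° of the slots.
- **Other rotors:** in the top camera, both are within about 1 mm of where they started.
- **Gripper:** it is 0.14 m above its release height and reads almost no contact force.

**What failed or disagreed:**
- The first move command was refused because it left out some required keys.
- The first fit of the cup from the wrist camera picked up the fingers and came out wrong, so I redid it without them.
- The gripper read 11–13 mm on the 16 mm bar, but the pictures showed a sound grip.

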